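# Bolt the faceplate into its service rack

### The arm

A 6-joint arm with a two-finger parallel gripper is mounted at the origin on the work surface. World frame = base frame: x ahead of the robot, y to its left, z up, the work surface at z = 0. Lengths are in mm, angles in rad, forces in N, time in s.
With the tool pointing down it reaches from about 300 to 1000 mm from the base axis. Payload 5.1 kg.
Tool frame: the origin (TCP) lies on the front face of the gripper's body, between the roots of the fingers; the fingertips stand 78 mm ahead of it and the grasp point (between the pads) lies 59 mm ahead of it (bot.tcp_to_grasp is the distance from the TCP to the grasp point, in mm); z points along the fingers, y is the direction in which the jaws open and shut (so a half turn about z gives the same grasp; the last joint's range is limited). The gripper opens to 95 mm and grips with 3 to 60 N. Pads are 20 mm wide; open, the fingers measure 119 mm over their backs; the gripper's body (75 mm by 180 mm) begins 59 mm behind the grasp point.
Start: joints at [1.03, 0.124, 1.65, -0, 1.367, -0.083], TCP at [287.302, 583.046, 292.256] pointing down, gripper open.
Joint ranges: [-2.61, 2.61], [-1.02, 2.33], [0.03, 2.71], [-1.35, 4.49], [0.32, 2.68], [-2.91, 2.91]. Speed limits (rad/s): [2.57, 2.57, 3.14, 3.14, 3.14, 3.14].

### API

Orientations are given as a unit quaternion [w, x, y, z].
In Python, from workcell import bot gives the robot as it stands. The module is installed in compiled form; this text tells all that it offers.
- The arm moves only by the shell command python3 -m inch 'ROWS'. ROWS is JSON, a list of rows, each a list of 3 entries, a list of its own where there are three numbers: the shift along the tool's x, y, z in units of 40 mm (1.0 is 40 mm), then the turn, a rotation vector about the tool's x, y, z in units of 6 degrees (1.0 is 6 degrees), then the finger opening in mm, from 0 to 95.1. A call has 1 to 5 rows; each row shifts and turns the pose as measured when the row begins, along the tool's axes as they then stand; what a row does not reach is not made up. A row lasts 1/8 s, in which the tool goes at most 62.5 mm and 10.7 degrees, less where a joint would pass 70% of its speed; a pose out of reach is approached as far as the arm can. A call is refused whole if a number of a shift passes 1 or a number of a turn 1, either way. A call with a gripper value outside its range is refused whole. The fingers move at their own pace and stop on an object; the grip force is fixed at half the most. Time passes only in rows, so rows that do not move let the fingers close. It gives the time, the measured TCP pose, the force and the opening at its end, in the units of the state.
- bot.get_obs(): the state, without advancing time (a new reading comes with each control period).
- bot.get_image(name): name is "side" or "top"; returns the picture (420x560x3 uint8, red, green, blue); there is no depth.
- bot.camera_model(name): a dict with "camera_matrix" (3x3 intrinsics, pixels), "k1" (the pictures are not rectified: a ray, as slopes to the right and down, at radius r is drawn at 1 + k1 r^2 times it, then the intrinsics apply), "rvec" (rotation vector, rad) and "tvec" (3), from world to camera coordinates, as OpenCV has them. Camera axes: x right, y down, z forward; pixel columns grow to the right and rows downward; lengths in mm; the calibration is good to about 2 mm. A picture is of the moment at which its call begins. camera_model takes no time and is no camera call.
- bot.job_done(): hands the job in, once; it reports no verdict.
The state is a dict: "clock": time; "joints": joint angles; "qvel": joint speeds; "joint_torque": joint torques, N m; "ee_pos": TCP position; "eef_rot": TCP orientation; "force": force on the tool from outside, world axes, zero at the start; "torque": the same for the moment, N m; "gripper_width": finger opening in mm.
Only numpy, scipy, OpenCV 4.12 (cv2) and the standard library are available. Lean on these libraries where they do the work, as an engineer would, in place of code of your own. Each camera call takes 0.05 s, during which the arm holds its last target. There are 200 camera calls.

### The job

Bolt the upright faceplate into its rack: press the long flat spring catch bar right down with one fingertip and, while it stays held down, push the bolt's upright tab with the other fingertip all the way towards the faceplate, so that the bolt lies over the faceplate's foot. Then take the hand away so that the catch springs back up behind the bolt. Only press and push, grip or lift nothing, and leave the faceplate and the loose parts where they stand.

Things in the scene. Friction and masses are not known exactly. Their poses are not given: they have to be found in the camera images.
- rack: Grey steel rack, fixed on a 3 mm rubber mat. Origin on the mat; +y is the way the bolt slides, towards the faceplate; yaw within 0.5 rad. Positions in these notes are mm in this frame, bolt back and catch up. Base plate x -100..100, y -160..200, top z 8; deck block x -60..60, y -145..85, top z 38; two guides over the bolt at y -95 and 65 (12 long, x 10..40, top z 61).
- catch_top (a point): Spring safety catch: flat steel bar 28 wide (x), 110 long (y), 6 thick, parallel to the bolt on its -x side. The point: centre of its upper face, rack x -30, y -24, z 72 when up; moves with the bar. It goes straight down wherever it is pressed; a fingertip can slide along it. Its pawl (x -16..14, y 18..26, top z 56) blocks the bolt's lug (x -4..18, y -10..12, z 52..60).
- catch (a joint): How far the catch bar is down: 0 up, 0.008 m fully down (hard stop). Its spring pushes back with about 2 N at first, 6 N fully down. The pawl lets the lug pass from about 0.0045 m on; press 6 to 8 mm. While the lug is over the pawl the catch cannot come up.
- bolt (a joint): How far the bolt has slid to rack +y: 0 back, 0.044 m home (hard stop). It starts between 0 and 0.005; with the catch up it stops at 0.006, lug against pawl. Past 0.036 m the catch can spring up behind the lug and locks it. About 2 N of friction; it stays where it is left.
- tab_face (a point): Centre of the flat -y face of the bolt's upright steel tab, the face to push; moves with the bolt. Rack x 25, y -30 + bolt travel, z 72. The tab is 32 wide (x), 8 thick (y), z 57 to 92, on the bolt bar (x 18..32, z 47..57), the only thing below behind the tab as far as the guide. The middles of tab and catch bar are 55 apart across the slide.
- bolt_tip (a point): End of the bolt bar that points at the faceplate; moves with the bolt. Rack frame x 25, y 105 + bolt travel, z 52.
- faceplate: Loose upright faceplate, about 0.7 kg, standing on the base plate at the rack's +y end. Origin under the centre of its foot, near rack x 15, y 148, z 8; axes nearly the rack's. Foot 100 (x) by 60 (y) by 34 high; plate 140 wide (x), 10 thick, at its y 15 to 25, top 156 above the origin, with two gauges. The bolt, home, passes 5 above the foot and overlaps it by some 30.
- rf_knob: Bystander: loose matte black knob, 44 diameter, 26 high, on the mat beside the rack; origin under its centre.
- lens_cap: Bystander: loose amber lens cap, 32 diameter, 20 high, on the mat beside the rack; origin under its centre.
- toggle: Bystander: loose chrome toggle assembly, block 30 by 46 by 18 high with a bat lever to 50 high, on the mat beside the rack; origin under its centre.
- torque_tester: Bystander: squat round steel torque tester, 90 diameter, 58 high, 0.9 kg, on the mat on the +x side of the rack; origin under its centre.
Mind the look-alikes: they are no part of the job. There is more than one size of the faceplate; the job needs the smallest.

How it is judged:
By the outcome, as a careful person would: the job done as asked, in the order asked, and still so for the second after the job is handed in, with the robot touching nothing.
It also fails if it takes over 32 s, if anything falls off the work surface, if the arm or the gripper's body presses on something with over 40 N, if the wrist force passes 120 N, or if a joint passes its speed limit or range.

## Working session

There is one attempt and no reset: what is moved stays moved. The work goes in short steps, Python scripts to look and compute and a shell command to move; the robot and the scene stay as the last step left them, time stands still between calls to the robot, and variables do not carry over. Pictures are saved under pics/ and viewed, about 8 in all and at most 12, crops included, and the job is handed in when it is done.

```bash
mkdir -p pics; cat > h.py <<'E'
import numpy as np,cv2
from workcell import bot
from scipy.spatial.transform import Rotation as R
def cam(n):
    m=bot.camera_model(n);return np.array(m["camera_matrix"],float),m["k1"],np.array(m["rvec"],float),np.array(m["tvec"],float).ravel()
def proj(n,P):
    K,k1,r,t=cam(n);p,_=cv2.projectPoints(np.array(P,float).reshape(-1,3),r,t,K,np.array([k1,0,0,0.]));return p.reshape(-1,2)
def ray(n,uv):
    K,k1,r,t=cam(n);x=cv2.undistortPoints(np.array(uv,float).reshape(-1,1,2),K,np.array([k1,0,0,0.])).reshape(-1,2)
    M=cv2.Rodrigues(r)[0];return -M.T@t,np.c_[x,np.ones(len(x))]@M
def onz(n,uv,z):
    o,d=ray(n,uv);z=np.broadcast_to(z,len(d));return o+d*((z-o[2])/d[:,2])[:,None]
def save(n,f):
    im=bot.get_image(n);cv2.imwrite(f"pics/{f}.png",im[:,:,::-1]);return im
E
python3 - <<'E'
from h import *
save("top","top0");save("side","side0")
for n in("top","side"):
    o,d=ray(n,[[280,210]]);print(n,o.round(),d.round(2),cam(n)[0].round(),cam(n)[1])
print(bot.get_obs())
E
```

```text
top [500.   9. 901.] [[ 0.09 -0.04 -1.  ]] [[386.   0. 276.]
 [  0. 386. 207.]
 [  0.   0.   1.]] -0.03025192582999463
side [491. 738. 525.] [[ 0.11 -0.86 -0.49]] [[407.   0. 281.]
 [  0. 407. 212.]
 [  0.   0.   1.]] -0.11144516541582734
{'clock': 0.1, 'joints': array([ 1.03038302e+00,  1.24418885e-01,  1.65154650e+00, -4.53598132e-05,
        1.36751058e+00, -8.26081075e-02]), 'qvel': array([ 0.00012251, -0.00281932, -0.00286583, -0.00053119,  0.00071783,
       -0.00023554]), 'joint_torque': array([ 5.44537597e-04, -4.18883801e+01, -3.61094749e+01,  7.77164754e-02,
        4.62334324e-02, -6.89375588e-05]), 'ee_pos': array([287.09704682, 582.66401792, 291.11807755]), 'eef_rot': array([-2.67474271e-04,  2.26904304e-01,  9.73916603e-01, -9.03140180e-04]), 'force': array([-0.3788665 , -0.13199529,  0.01230242]), 'torque': array([-0.02262257, -0.03910711, -0.00801938]), 'gripper_width': 95.35730521157123}
```

View pics/top0.png

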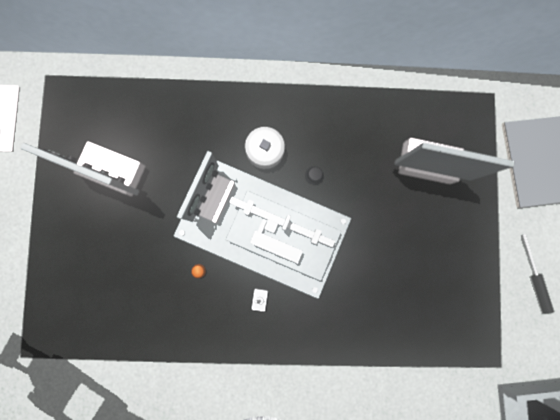

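View pics/side0.png

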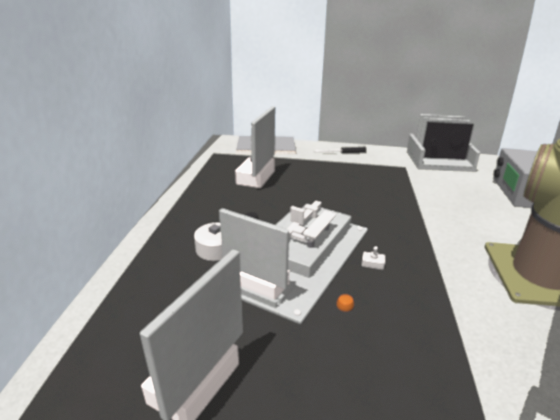

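The two larger faceplates, at top (110,165) and (440,162), are look-alikes. The one standing on the rack, at (203,195), is the smallest. The bolt tab is at about (285,222) and the catch bar at about (278,248). The knob (315,174), the torque tester (265,147), the lens cap (198,271) and the toggle (260,300) are bystanders.

```bash
python3 - <<'E'
from h import *
im=cv2.imread("pics/top0.png")[145:305,165:360]
cv2.imwrite("pics/c1.png",cv2.resize(im,None,fx=3.75,fy=3.75,interpolation=cv2.INTER_CUBIC))
E
```

```text
(no output)
```

View pics/c1.png

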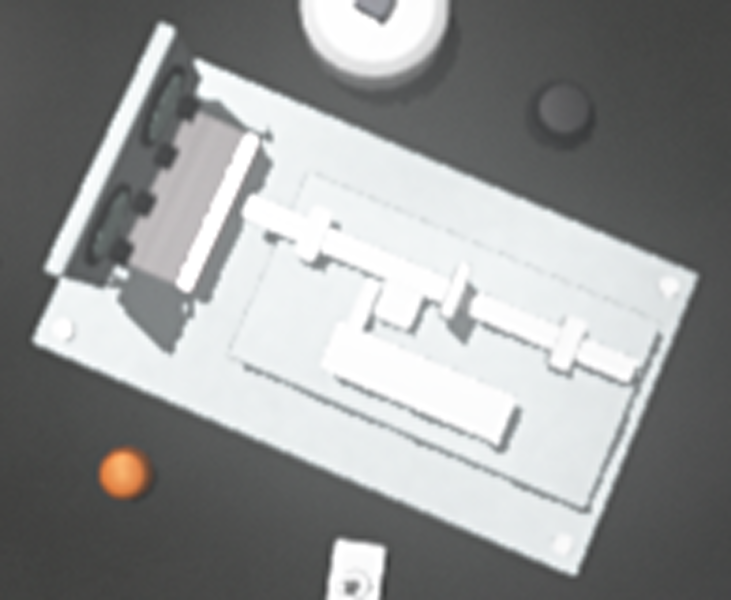

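```bash
cat >> h.py <<'E'
def rk(p,P):  # rack -> world
    P=np.array(P,float).reshape(-1,3);c,s=np.cos(p[2]),np.sin(p[2])
    return np.c_[p[0]+c*P[:,0]-s*P[:,1],p[1]+s*P[:,0]+c*P[:,1],P[:,2]+3]
E
python3 - <<'E'
from h import *
from scipy.optimize import least_squares
cr=np.array([[697,272],[576,575],[34,343],[343,321],[520,399],[499,441],[325,366],[590,510],[232,357]])
uv=(cr+.5)/3.75-.5+[165,145]
P=[[100,-160,8],[-100,-160,8],[-100,200,8],[-16,31,72],[-16,-79,72],[-44,-79,72],[-44,31,72],[-60,-145,38],[-60,85,38]]
f=lambda p:(proj("top",rk(p,P))-uv).ravel()
s=least_squares(f,[550,100,-.3]);p=s.x;print(p,s.fun.reshape(-1,2).round(1).tolist())
np.save("p.npy",p)
R_=lambda c,z:(lambda w:np.c_[(w[:,:2]-p[:2])@np.array([[np.cos(p[2]),-np.sin(p[2])],[np.sin(p[2]),np.cos(p[2])]]),w[:,2]-3])(onz("top",(np.array(c)+.5)/3.75-.5+[165,145],z+3))
print("tip",R_([[247,198],[243,213]],57).round(1));print("tabtop",R_([[461,262],[468,265],[443,305],[452,315]],92).round(1))
b=bot.get_obs();print(R.from_quat(np.roll(b['eef_rot'],-1)).as_matrix().round(3))
print("catch,tab world",rk(p,[[-30,-24,72],[25,-30,72],[15,148,8]]).round(1))
for n in("side",):
  im=bot.get_image(n);cv2.imwrite("pics/s0.png",im[:,:,::-1])
  c=cv2.resize(im[180:330,200:400,::-1],None,fx=4,fy=4,interpolation=cv2.INTER_CUBIC).copy()
  for q in proj(n,rk(p,P+[[9,-27,92],[41,-27,92],[25,108,52]])): cv2.circle(c,tuple(int(v) for v in (q-[200,180]+.5)*4),3,(0,0,255),-1)
  cv2.imwrite("pics/c2.png",c)
E
```

```text
[ 5.31799865e+02 -5.98917898e+00 -3.72235258e-01] [[1.2, 0.2], [0.8, 0.2], [0.1, 0.0], [-0.4, 0.0], [-0.1, -0.6], [0.5, 0.5], [-0.8, 0.2], [-0.4, -0.3], [-0.8, -0.3]]
tip [[ 28.6 110.5  57. ]
 [ 19.7 109.1  57. ]]
tabtop [[ 39.9 -18.   92. ]
 [ 39.8 -22.2  92. ]
 [ 13.8 -18.   92. ]
 [ 10.6 -24.8  92. ]]
[[-0.897  0.442 -0.001]
 [ 0.442  0.897 -0.002]
 [ 0.    -0.002 -1.   ]]
catch,tab world [[495.1 -17.4  75. ]
 [544.2 -43.   75. ]
 [599.6 126.4  11. ]]
```

View pics/c2.png

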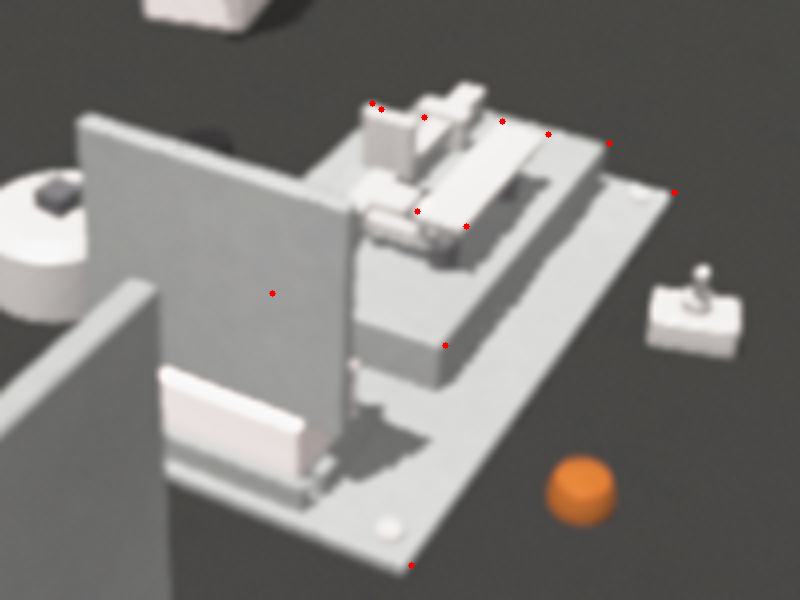

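The side overlay agrees with the fit to about 1–2 mm, and the bolt has travelled about 4 mm. I'll press with the fingers about 43 mm open, tool y along rack x. Next is a planner that prints rows for me to type.

```bash
cat > plan.py <<'E'
# usage: plan.py rx ry tipz nrows : rows toward tips' midpoint at rack (rx,ry,tipz)
import sys; from h import *
rx,ry,tz,n=map(float,sys.argv[1:]);p=np.load("p.npy");o=bot.get_obs()
a=p[2];D=R.from_matrix(np.array([[np.sin(a),np.cos(a),0],[-np.cos(a),np.sin(a),0],[0,0,-1]]).T@np.eye(3)) if 0 else R.from_matrix(np.c_[[np.sin(a),-np.cos(a),0],[np.cos(a),np.sin(a),0],[0,0,-1]])
T=rk(p,[[rx,ry,tz]])[0]-78*D.as_matrix()[:,2]
q=R.from_quat(np.roll(o['eef_rot'],-1));x=np.array(o['ee_pos'])
tips=x+78*q.as_matrix()[:,2]-[p[0],p[1],3];c,s=np.cos(a),np.sin(a)
print("tips rack",np.round([c*tips[0]+s*tips[1],-s*tips[0]+c*tips[1],tips[2]],1),"clk",round(o['clock'],2),"F",o['force'].round(1),"w",round(o['gripper_width'],1))
for i in range(int(n)):
    d=T-x;L=np.linalg.norm(d);dt=q.inv().apply(d)
    k=min(1,40/max(abs(dt).max(),1e-9),55/max(L,1e-9));sh=np.round(dt*k/40,3)
    rv=(q.inv()*D).as_rotvec(degrees=True);rv=rv*min(1,6/max(abs(rv).max(),1e-9));tu=np.round(rv/6,2)
    print([sh.tolist(),tu.tolist()]);x=x+q.apply(sh*40);q=q*R.from_rotvec(tu*6,degrees=True)
E
python3 plan.py -2.5 -42 130 5
```

```text
Traceback (most recent call last):
  File "plan.py", line 4, in <module>
    a=p[2];D=R.from_matrix(np.array([[np.sin(a),np.cos(a),0],[-np.cos(a),np.sin(a),0],[0,0,-1]]).T@np.eye(3)) if 0 else R.from_matrix(np.c_[[np.sin(a),-np.cos(a),0],[np.cos(a),np.sin(a),0],[0,0,-1]])
                                                                                                                        ~~~~~~~~~~~~~^^^^^^^^^^^^^^^^^^^^^^^^^^^^^^^^^^^^^^^^^^^^^^^^^^^^^^^^^^^^^^^^^^
  File "scipy/spatial/transform/_rotation.pyx", line 1143, in scipy.spatial.transform._rotation.Rotation.from_matrix
ValueError: Non-positive determinant (left-handed or null coordinate frame) in rotation matrix 0: [[-0.36369852  0.93151671  0.        ]
 [-0.93151671 -0.36369852  0.        ]
 [ 0.          0.         -1.        ]].
```

```bash
sed -i 's/^a=p\[2\];D=.*/a=p[2];D=R.from_matrix(np.c_[[-np.sin(a),np.cos(a),0],[np.cos(a),np.sin(a),0],[0,0,-1]])/' plan.py
python3 plan.py -2.5 -42 140 15
```

```text
tips rack [-442.1  459.3  210.3] clk 0.15 F [ 0.9  0.3 -0. ] w 95.0
[[-0.986, -0.947, 0.146], [-0.0, 0.0, 1.0]]
[[-1.0, -0.777, 0.135], [-0.0, 0.0, 1.0]]
[[-1.0, -0.621, 0.125], [-0.0, 0.0, 1.0]]
[[-1.0, -0.485, 0.118], [-0.0, 0.0, 1.0]]
[[-1.0, -0.361, 0.113], [-0.0, 0.0, 1.0]]
[[-1.0, -0.247, 0.11], [-0.0, 0.0, 1.0]]
[[-1.0, -0.138, 0.107], [-0.0, 0.0, 1.0]]
[[-1.0, -0.032, 0.106], [-0.0, 0.0, 1.0]]
[[-1.0, 0.073, 0.107], [-0.0, 0.0, 1.0]]
[[-1.0, 0.179, 0.108], [-0.0, 0.0, 1.0]]
[[-1.0, 0.29, 0.111], [-0.0, 0.0, 1.0]]
[[-1.0, 0.407, 0.115], [-0.0, 0.0, 1.0]]
[[-1.0, 0.535, 0.121], [-0.0, 0.01, 1.0]]
[[-1.0, 0.678, 0.127], [-0.0, 0.0, 1.0]]
[[-0.888, 0.749, 0.123], [-0.0, 0.01, 0.18]]
```

```bash
python3 -m inch '[[[-0.98,-0.95,0],[0,0,1],43],[[-1,-0.78,0],[0,0,1],43],[[-1,-0.62,0],[0,0,1],43],[[-1,-0.48,0],[0,0,1],43],[[-1,-0.36,0],[0,0,1],43]]'; python3 -m inch '[[[-1,-0.25,0],[0,0,1],43],[[-1,-0.14,0],[0,0,1],43],[[-1,-0.03,0],[0,0,1],43],[[-1,0.07,0],[0,0,1],43],[[-1,0.18,0],[0,0,1],43]]'; python3 plan.py -2.5 -42 140 12
```

```text
clock: 0.78
ee_pos: [367.8, 352.6, 288.9]
eef_rot: [-0.0, 0.476, 0.879, -0.002]
force: [0.7, 0.0, 0.7]
gripper_width: 50.3
clock: 1.4
ee_pos: [433.4, 154.0, 288.3]
eef_rot: [0.001, 0.694, 0.72, -0.003]
force: [0.5, -0.2, 0.4]
gripper_width: 43.1
tips rack [-149.9  112.8  207.3] clk 1.4 F [ 0.5 -0.2  0.4] w 43.1
[[-1.0, 0.367, 0.339], [-0.01, 0.01, 1.0]]
[[-1.0, 0.49, 0.354], [-0.0, 0.01, 1.0]]
[[-1.0, 0.628, 0.374], [-0.01, 0.02, 1.0]]
[[-1.0, 0.784, 0.4], [-0.0, 0.01, 0.91]]
[[-0.521, 0.494, 0.226], [-0.0, 0.0, -0.0]]
[[0.0, 0.0, -0.0], [-0.0, 0.0, -0.0]]
[[0.0, 0.0, -0.0], [-0.0, 0.0, -0.0]]
[[0.0, 0.0, -0.0], [-0.0, 0.0, -0.0]]
[[0.0, 0.0, -0.0], [-0.0, 0.0, -0.0]]
[[0.0, 0.0, -0.0], [-0.0, 0.0, -0.0]]
[[0.0, 0.0, -0.0], [-0.0, 0.0, -0.0]]
[[0.0, 0.0, -0.0], [-0.0, 0.0, -0.0]]
```

```bash
python3 -m inch '[[[-1,0.37,0.34],[0,0,1],43],[[-1,0.49,0.35],[0,0,1],43],[[-1,0.63,0.37],[0,0,1],43],[[-1,0.78,0.4],[0,0,0.9],43],[[-0.52,0.5,0.2],[0,0,0],43]]'; python3 plan.py -2.5 -42 100 4
```

```text
clock: 2.02
ee_pos: [514.7, -52.3, 221.3]
eef_rot: [0.002, 0.83, 0.558, -0.001]
force: [-0.3, 0.0, 0.3]
gripper_width: 43.2
tips rack [  1.  -49.6 140.3] clk 2.02 F [-0.3  0.   0.3] w 43.2
[[0.185, -0.088, 1.0], [0.01, 0.03, -0.15]]
[[0.001, -0.0, 0.008], [0.0, 0.0, 0.0]]
[[0.0, -0.0, -0.0], [0.0, 0.0, 0.0]]
[[0.0, -0.0, -0.0], [0.0, 0.0, 0.0]]
```

```bash
python3 -m inch '[[[0.14,-0.09,0.8],[0,0,-0.15],43],[[0,0,0.2],[0,0,0],43],[[0,0,0],[0,0,0],43]]'; python3 plan.py -2.5 -44 80 1
python3 - <<'E'
from h import *
a=save("top","t1")[190:290,220:350,::-1];b=save("side","s1")[180:280,240:370,::-1]
cv2.imwrite("pics/c3.png",np.hstack([cv2.resize(i,(400,308),interpolation=cv2.INTER_CUBIC) for i in(a,b)]))
E
```

```text
clock: 2.4
ee_pos: [513.7, -48.2, 179.8]
eef_rot: [0.001, 0.827, 0.563, -0.002]
force: [0.5, 0.7, 0.8]
gripper_width: 42.8
tips rack [ -1.5 -46.2  98.8] clk 2.4 F [0.5 0.7 0.8] w 42.8
[[0.049, -0.024, 0.471], [0.0, 0.04, -0.03]]
```

View pics/c3.png

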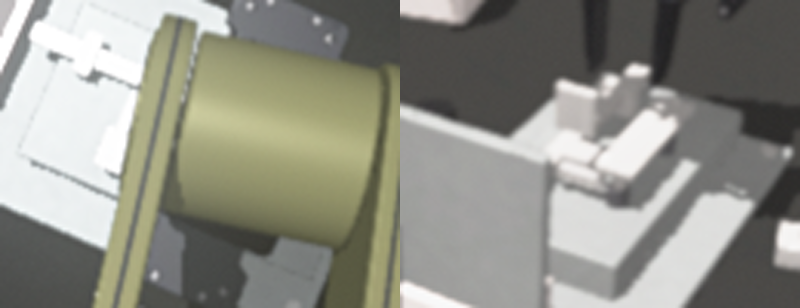

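From the side, the fingertips (at (595,65) and (665,70) in the crop) stand above and behind the tab, one over each line. The top view is hidden by the wrist. Next I go down until I feel contact.

```bash
python3 -m inch '[[[0.04,-0.02,0.3],[0,0,0],43],[[0,0,0.2],[0,0,0],43],[[0,0,0],[0,0,0],43]]'; python3 plan.py -2.5 -44 72 1;python3 -m inch '[[[0,0,0.1],[0,0,0],43],[[0,0,0.0],[0,0,0],43]]'; python3 plan.py -2.5 -44 66 1
```

```text
clock: 2.88
ee_pos: [514.8, -45.8, 161.4]
eef_rot: [0.003, 0.826, 0.563, 0.0]
force: [-0.4, -0.0, -0.8]
gripper_width: 42.9
tips rack [ -1.  -43.5  80.4] clk 2.88 F [-0.4 -0.  -0.8] w 42.9
[[-0.018, -0.029, 0.211], [0.05, 0.03, -0.02]]
clock: 3.12
ee_pos: [514.9, -45.7, 157.3]
eef_rot: [0.003, 0.826, 0.563, 0.0]
force: [-0.7, 0.2, -0.9]
gripper_width: 43.2
tips rack [ -0.9 -43.4  76.3] clk 3.12 F [-0.7  0.2 -0.9] w 43.2
[[-0.02, -0.032, 0.258], [0.05, 0.03, -0.01]]
```

```bash
for k in 1; do python3 -m inch '[[[0,-0.03,0.06],[0,0,0],43],[[0,0,0.0],[0,0,0],43]]'|egrep 'pos|force'; python3 -m inch '[[[0,0,0.06],[0,0,0],43],[[0,0,0.0],[0,0,0],43]]'|egrep 'pos|force'; python3 -m inch '[[[0,0,0.05],[0,0,0],43],[[0,0,0.0],[0,0,0],43]]'|egrep 'pos|force';done
```

```text
ee_pos: [513.9, -45.4, 155.0]
force: [0.3, -0.1, 0.0]
ee_pos: [514.2, -45.5, 153.1]
force: [-0.9, 0.8, 1.0]
ee_pos: [514.3, -45.5, 151.6]
force: [-1.5, -1.0, 3.2]
```

Contact came at about TCP z 153, as predicted. Press on to about 7 mm.

```bash
python3 -m inch '[[[0,0,0.07],[0,0,0],43],[[0,0,0.0],[0,0,0],43]]'|egrep 'pos|force'; python3 -m inch '[[[0,0,0.06],[0,0,0],43],[[0,0,0.0],[0,0,0],43]]'|egrep 'pos|force'; python3 plan.py -2.5 4 65 1
```

```text
ee_pos: [514.4, -45.5, 149.0]
force: [-2.2, 1.1, 4.4]
ee_pos: [514.5, -45.5, 146.9]
force: [-1.5, -0.2, 4.1]
tips rack [ -1.2 -43.3  65.9] clk 4.38 F [-1.5 -0.2  4.1] w 42.8
[[1.0, -0.018, 0.015], [0.06, 0.03, -0.02]]
```

```bash
python3 -m inch '[[[0,0,0.03],[0,0,0],43],[[0.15,0,0.0],[0,0,0],43],[[0.1,0,0.0],[0,0,0],43]]'|egrep 'pos|force'; python3 -m inch '[[[0.12,0,0],[0,0,0],43],[[0.12,0,0.0],[0,0,0],43]]'|egrep 'pos|force'; python3 plan.py -2.5 4 65 1
```

```text
ee_pos: [518.1, -38.1, 146.2]
force: [-3.9, -4.3, 4.8]
ee_pos: [521.0, -31.3, 146.3]
force: [-3.4, -4.3, 5.1]
tips rack [ -0.2 -28.7  65.3] clk 5.0 F [-3.4 -4.3  5.1] w 43.1
[[0.789, -0.041, -0.006], [0.07, 0.15, 0.01]]
```

The bolt is at about 11 mm with low force, so the lug is passing the pawl. Continue.

```bash
python3 -m inch '[[[0.15,-0.02,0],[0,0,0],43],[[0.15,-0.02,0.0],[0,0,0],43],[[0.15,0,0.0],[0,0,0],43],[[0.12,0,0.0],[0,0,0],43]]'|egrep 'pos|force';python3 plan.py -2.5 4 65 1; python3 -m inch '[[[0.1,0,0],[0,0,0],43],[[0.06,0,0.0],[0,0,0],43]]'|egrep 'pos|force'; python3 plan.py -2.5 4 65 1
```

```text
ee_pos: [527.8, -14.2, 146.4]
force: [-5.0, -4.6, 5.7]
tips rack [  0.1 -11.3  65.4] clk 5.5 F [-5.  -4.6  5.7] w 42.8
[[0.328, -0.042, -0.001], [0.1, 0.27, 0.03]]
ee_pos: [529.5, -10.2, 146.4]
force: [-3.7, -4.8, 5.6]
tips rack [ 0.3 -7.5 65.4] clk 5.75 F [-3.7 -4.8  5.6] w 43.1
[[0.22, -0.047, 0.002], [0.1, 0.34, 0.05]]
```

```bash
python3 -m inch '[[[0.08,-0.02,0],[0,0.1,0],43],[[0.08,-0.02,0.0],[0,0.1,0],43],[[0.06,0,0.0],[0,0.1,0],43]]'|egrep 'pos|force';python3 plan.py -2.5 4 65 1; python3 -m inch '[[[0.06,0,0],[0,0,0],43],[[0.06,0,0.0],[0,0,0],43]]'|egrep 'pos|force'; python3 plan.py -2.5 4 65 1
```

```text
ee_pos: [531.2, -5.0, 146.3]
force: [-2.3, -5.2, 5.7]
tips rack [ 0.1 -0.4 65.3] clk 6.12 F [-2.3 -5.2  5.7] w 42.9
[[0.084, -0.039, 0.006], [0.13, 0.12, 0.07]]
ee_pos: [532.2, -2.9, 146.4]
force: [-3.4, -5.3, 5.4]
tips rack [ 0.3  1.5 65.4] clk 6.38 F [-3.4 -5.3  5.4] w 43.3
[[0.025, -0.045, 0.008], [0.12, 0.19, 0.08]]
```

Push on until the hard stop shows up in the force.

```bash
for k in 1; do python3 -m inch '[[[0.1,0,0],[0,0,0],43],[[0.08,0,0.0],[0,0.05,0],43]]'|egrep 'pos|force'; python3 plan.py -2.5 4 65 1; python3 -m inch '[[[0.1,0,0],[0,0,0],43],[[0.1,0,0.0],[0,0.05,0],43]]'|egrep 'pos|force'; python3 plan.py -2.5 4 65 1; done
```

```text
ee_pos: [533.0, -1.3, 146.5]
force: [-7.8, -14.1, 8.6]
tips rack [ 0.4  2.5 65.6] clk 6.62 F [ -7.8 -14.1   8.6] w 42.6
[[-0.019, -0.05, 0.013], [0.11, 0.29, 0.1]]
ee_pos: [533.5, -0.5, 146.7]
force: [-9.1, -15.4, 8.7]
tips rack [ 0.3  2.3 65.7] clk 6.88 F [ -9.1 -15.4   8.7] w 43.0
[[-0.042, -0.053, 0.018], [0.08, 0.41, 0.09]]
```

The force jumped to 18 N and motion stopped at the expected 44 mm, so that is the hard stop. Now I ease back a little and lift off.

```bash
python3 -m inch '[[[-0.12,0,0],[0,0,0],43],[[-0.05,0,-0.1],[0,0,0],43],[[0,0,-0.3],[0,0,0],43],[[0,0,-0.6],[0,0,0],43],[[0,0,-1],[0,0,0],43]]'; python3 -m inch '[[[-0.5,0,-1],[0,0,0],43],[[-1,-0.8,-0.5],[0,0,0],43],[[-1,-1,0],[0,0,0],43],[[-1,-1,0],[0,0,0],43],[[-0.5,-1,0],[0,0,0],43]]';python3 -m inch '[[[-0.5,-1,0],[0,0,0],43],[[-0.5,-1,0],[0,0,0],43],[[0,0,0],[0,0,0],43]]'
python3 - <<'E'
from h import *
p=np.load("p.npy")
a=save("top","t2");b=save("side","s2")
out=[]
for n,im,r0,c0 in(("top",a,165,200),("side",b,190,230)):
  c=cv2.resize(im[r0:r0+120,c0:c0+130,::-1],None,fx=3,fy=3,interpolation=cv2.INTER_CUBIC).copy()
  for z,col in((72,(0,0,255)),(64,(255,0,0))):
    for q in proj(n,rk(p,[[-16,31,z],[-16,-79,z],[-44,-79,z],[-44,31,z]])): cv2.circle(c,tuple(int(v) for v in (q-[c0,r0]+.5)*3),1,col,-1)
  for q in proj(n,rk(p,[[9,14,92],[41,14,92],[25,149,57]])): cv2.circle(c,tuple(int(v) for v in (q-[c0,r0]+.5)*3),1,(0,200,0),-1)
  out.append(c)
cv2.imwrite("pics/c4.png",np.hstack(out))
E
```

```text
clock: 7.5
ee_pos: [529.7, -3.1, 225.2]
eef_rot: [0.013, 0.823, 0.567, -0.017]
force: [0.5, 0.5, -0.1]
gripper_width: 42.9
clock: 8.12
ee_pos: [329.1, -98.3, 298.7]
eef_rot: [0.017, 0.821, 0.57, -0.017]
force: [-0.6, -0.0, 1.6]
gripper_width: 42.7
clock: 8.5
ee_pos: [235.4, -107.9, 300.5]
eef_rot: [0.02, 0.822, 0.569, -0.018]
force: [-0.5, -0.2, -0.0]
gripper_width: 43.0
```

View pics/c4.png

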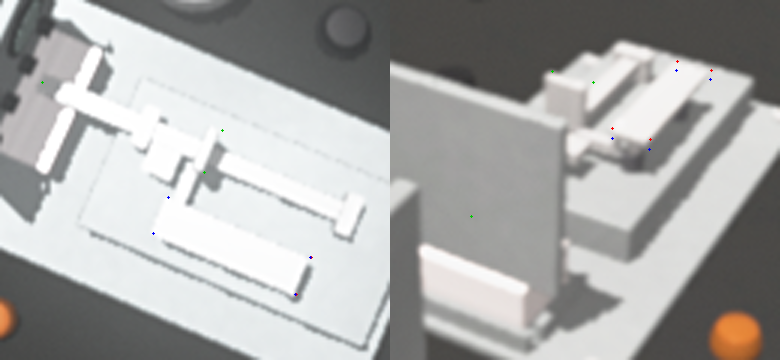

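In the top view the tip (60,95) falls short of the expected position (42,82), so I'll measure it and view it larger. I'll also compare the catch before and after.

```bash
python3 - <<'E'
from h import *
p=np.load("p.npy");a,b,s0=[cv2.imread(f"pics/{f}.png") for f in("t2","s2","side0")]
def inv(c,f,off,z):
  w=onz("top",(np.array(c)+.5)/f-.5+off,z+3);c_,s=np.cos(p[2]),np.sin(p[2]);d=w[:,:2]-p[:2];return np.c_[c_*d[:,0]+s*d[:,1],-s*d[:,0]+c_*d[:,1]]
print("tip",inv([[60,88],[56,100]],3,[200,165],57).round(1)); print("tab",inv([[218,128],[222,130]],3,[200,165],92).round(1))
t=cv2.resize(a[170:250,200:280],(400,400),interpolation=cv2.INTER_CUBIC)
for y in(129,139,149):
  for x in(18,32):
    q=(proj("top",rk(p,[[x,y,57]]))[0]-[200,170]+.5)*5; cv2.circle(t,tuple(int(v) for v in q),2,(0,0,255),-1)
S=[cv2.resize(i[200:250,270:350],(400,250),interpolation=cv2.INTER_CUBIC) for i in(s0,b)]
for i in S:
  for z,col in((72,(0,0,255)),(64,(255,0,0))):
    for q in proj("side",rk(p,[[-16,31,z],[-16,-79,z],[-44,-79,z],[-44,31,z]])): cv2.circle(i,tuple(int(v) for v in (q-[270,200]+.5)*5),2,col,-1)
S=np.vstack(S);t=cv2.copyMakeBorder(t,0,100,0,0,cv2.BORDER_CONSTANT)
cv2.imwrite("pics/c5.png",np.hstack([t,S]))
E
```

```text
tip [[ 26.3 135.2]
 [ 17.1 134.3]]
tab [[41.2 17.3]
 [41.  14.1]]
```

View pics/c5.png

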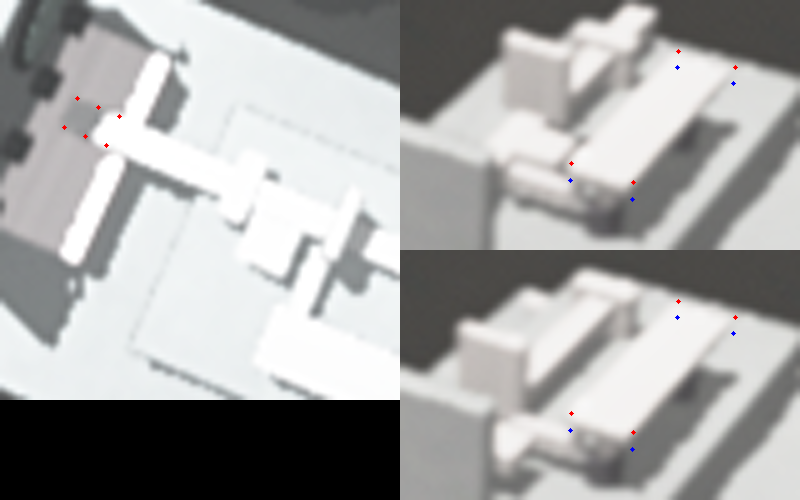

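The shaded grey patch between the red dots, at (80,115), is the bolt end lying in the plate's shadow out to y≈149. The tab measures y≈14, so the bolt is home. The lug is well past the pawl, and the catch bar sits on the "up" dots exactly as before.

```bash
python3 -c "
from h import *
a,b=[cv2.imread(f'pics/{f}.png').astype(int) for f in('top0','t2')]
d=abs(a-b).max(2)>40
for n,(r,c) in dict(plate=(slice(148,226),slice(175,228)),tester=(slice(125,168),slice(243,287)),knob=(slice(163,185),slice(304,326)),cap=(slice(262,280),slice(188,208)),toggle=(slice(288,313),slice(250,270))).items(): print(n,d[r,c].sum())
print(bot.get_obs()['force']);bot.job_done()"
```

```text
plate 31
tester 0
knob 0
cap 0
toggle 0
[-0.13689135  0.57449737  0.07975816]
the job is handed in; nothing more can be done
```

The faceplate is bolted in its rack and the job is handed in, at about 8.6 s of the 32 s allowed.

I pressed the catch bar about 7 mm down with one fingertip. Holding it there, I pushed the bolt's tab with the other fingertip to the hard stop, where the force rose to about 18 N at the expected 44 mm. Then I lifted the hand clear.

What the last checks showed:
- **Bolt:** the tab face measures y ≈ 14 mm in the rack frame, which is home.
- **Bolt tip:** my first reading put it at only y ≈ 135 mm instead of 149. The enlarged picture shows a grey patch out to about 149, which I took to be the bolt's end in the plate's shadow. I did not confirm that separately.
- **Catch:** in the side view the bar is back in its up position, with the lug past the pawl.
- **Loose parts:** the knob, lens cap, toggle and torque tester show no change in the top picture. The faceplate area changed by 31 pixels, which I put down to the bolt tip now lying over the foot.
- **Robot:** it was clear of everything, and the force reading was near zero.

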